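# Turn a job flag to finished on a jeweller's bench

### The job

Two job stands on the jeweller's bench both show their red flag. On the stand whose tray holds the finished brooch, the one with the green stone, push the hinged flag gently right over its pivot, without gripping it, until it lies flat on the other side showing green. Do not flick, squeeze or force the flag, shift or lift the stands, or disturb the other flag, the brooches or the tools.

Things in the scene. Friction and masses are not known exactly. Their poses are not given: they have to be found in the camera images.
- flag_done (a joint): hinge angle of the flag on the stand of the FINISHED brooch (green stone). 0 = lying level to the stand's front, red face up (start); 1.57 = straight up; 3.14 = lying level to the back, green face up. Hard stops at 0 and 3.14. It turns freely: the 50 g flag falls, softly damped, to whichever side of upright it is on.
- done_pivot (a point): centre of that flag's hinge line, 112 mm above the bench. Axes are the stand's: x from its front (the flag's starting side, roughly the robot's left, +y) to its back, y along the hinge line, z up. Two 11 mm posts stand 45 mm either side and rise 12 mm above this point; thin rest bars lie 16 mm before and behind it, under the flag's root.
- done_edge (a point): middle of the free edge of that flag, 74 mm from the hinge line; moves with the flag. The flag is a polished, slippery plate 60 mm wide and 6 mm thick ending in a round steel edge bar 8 mm thick along y, 78 mm overall from the hinge. Under the edge is 96 mm of open space down to the stand's base: a tilted fingertip can reach under it and lift.
- stand_done: job stand of the finished brooch: loose dark wooden base 130 (x) by 250 (y) by 12 mm, about 2.5 kg, carrying the flag on two posts (55 mm to +y of its centre) and a steel-rimmed tray 110 mm square, rim 22 mm above the bench (60 mm to -y). Origin: centre of the underside; front is -x
- stand_open: the other, identical job stand, with the unfinished brooch; its flag must stay red side up
- flag_open (a joint): hinge angle of the flag on the other stand, same meaning; 0 at the start and to be left there
- done_tray (a point): centre of the tray floor on the finished brooch's stand
- open_tray (a point): centre of the tray floor on the other stand
- brooch_set_mid (a point): middle of the finished brooch: loose brass disc 38 mm across with a domed green stone, 15 mm high, lying in its tray; leave alone
- brooch_empty_mid (a point): middle of the unfinished brooch: the same brass disc without a stone, 9 mm high, in the tray of the other stand; leave alone
- loupe_mid (a point): middle of a loose steel loupe, 30 mm across and 30 mm high, on the bench between the stands; leave alone
- graver_mid (a point): handle of a loose graver, about 125 mm long and 20 mm high, lying on the bench between the stands; leave alone
- flux_jar: loose jar 52 mm across and 60 mm high behind the stands, origin at its foot; leave alone
- hammer_grip (a point): handle of a loose 240 mm hammer lying at the right of the bench; leave alone
Things that resemble listed ones, but are neither listed nor needed, are in the scene too. Leave any turquoise look-alike of the part that bears brooch_set_mid alone.

How it is judged:
By the outcome, as a careful person would: the job done as asked, in the order asked, and still so for the second after the job is handed in, with the robot touching nothing.
It also fails if it takes over 38 s, if anything falls off the work surface, if the arm or the gripper's body presses on something with over 40 N, if the wrist force passes 120 N, or if a joint passes its speed limit or range.

### The arm

A 6-joint arm with a two-finger parallel gripper is mounted at the origin on the work surface. World frame = base frame: x ahead of the robot, y to its left, z up, the work surface at z = 0. Lengths are in m, angles in degrees, forces in N, time in s.
With the tool pointing down it reaches from about 0.3 to 1 m from the base axis. Payload 5.1 kg.
Tool frame: the origin (TCP) lies between the finger pads; the fingertips stand 11 mm ahead of it and the grasp point (between the pads) lies 8 mm behind it (ctrl.tips_ahead is the z of the fingertips in the tool frame, in m); z points along the fingers, y is the line along which they close (so a half turn about z gives the same grasp; the last joint's range is limited). The gripper opens to 95 mm and grips with 3 to 60 N. Pads are 20 mm wide; open, the fingers measure 119 mm over their backs; the gripper's body (75 mm by 180 mm) begins 59 mm behind the grasp point.
Start: joints at [63.965, 7.093, 94.555, -0, 78.352, -4.733], TCP at [0.236, 0.606, 0.226] pointing down, gripper open.
Joint ranges: [-149.61, 149.61], [-58.7, 133.49], [1.44, 155.28], [-77.14, 257.14], [18.33, 153.61], [-166.67, 166.67]. Speed limits (degrees/s): [147.25, 147.25, 180, 180, 180, 180].

### API

Orientations are given as a 3x3 rotation matrix whose columns are the frame's x, y, z axes.
In Python, from workcell import ctrl, imaging, ticket gives the robot as it stands.
- The arm moves only by the shell command python3 -m pendant 'ROWS'. ROWS is JSON, a list of rows, each an object of numbers: "rx", "ry", "rz": the turn, a rotation vector about the world's x, y, z in degrees; "dx", "dy", "dz": the shift along the world's x, y, z in m; "grip": the gripper command: -1 is fully open, 1 is shut, values between are in proportion. In form: [{"rx": .., "ry": .., "rz": .., "dx": .., "dy": .., "dz": .., "grip": ..}, ...]. A call has 1 to 8 rows; each row is the pose to reach, as a shift and turn from the pose commanded when the call began; what a row does not reach only later rows make up. A row lasts 1/10 s, in which the tool goes at most 50 mm and 8.59 degrees, less where a joint would pass 70% of its speed; a pose out of reach is approached as far as the arm can. A call with a gripper value outside its range is refused whole. The fingers move at their own pace and stop on an object; the grip force is fixed at half the most. Time passes only in rows, so rows that repeat a pose let the fingers close. It gives the time, the measured TCP pose, the force, the opening and the grip force at its end, in the units of the state.
- ctrl.read_state(): the state, without advancing time (a new reading comes with each control period).
- imaging.read_camera(name): name is "scene" or "top"; returns a dict with "color" (384x512x3 uint8, red, green, blue), "camera_matrix" (3x3 intrinsics, pixels), "pose" (4x4, takes a point from camera to world coordinates). Camera axes: x right, y up, looking along -z (the intrinsics and any distortion apply to the point x, -y, -z); pixel columns grow to the right and rows downward; lengths in m; the calibration is good to about 2 mm. A picture is of the moment at which its call begins. There is no depth.
- ticket.close_job(): hands the job in; it is judged then, once.
The state is a dict: "time_s": time; "joints": joint angles; "qvel": joint speeds; "joint_torque": joint torques, N m; "eef_pos": TCP position; "tool_rot": TCP orientation; "contact_force": force on the tool from outside, world axes, zero at the start; "torque": the same for the moment, N m; "gripper_width": opening from 0.0 (shut) to 1.0 (fully open); "grasp_force": force on a finger pad.
Only numpy, scipy, OpenCV 4.12 (cv2) and the standard library are available. Lean on these libraries where they do the work, as an engineer would, in place of code of your own. Each camera call takes 0.05 s, during which the arm holds its last target. There are 200 camera calls.

## Working session

There is one attempt and no reset: what is moved stays moved. The work goes in short steps, Python scripts to look and compute and a shell command to move; the robot and the scene stay as the last step left them, time stands still between calls to the robot, and variables do not carry over. Pictures are saved under pics/ and viewed, at most 10 in all, crops included, and the job is handed in when it is done.

```bash
mkdir -p pics; ls; cat > h.py <<'E'
from workcell import ctrl, imaging, ticket
import numpy as np, cv2
def save(n,f,crop=None,s=1):
    c=imaging.read_camera(n); im=c["color"]
    np.savez(f"pics/{f}.npz",im=im,K=c["camera_matrix"],T=c["pose"])
    if crop: im=im[crop[1]:crop[3],crop[0]:crop[2]]
    cv2.imwrite(f"pics/{f}.png",cv2.resize(im[:,:,::-1],None,fx=s,fy=s,interpolation=cv2.INTER_CUBIC)); return c
def ray(f,u,v,z):
    d=np.load(f"pics/{f}.npz"); r=np.linalg.inv(d["K"])@[u,v,1]; r=d["T"][:3,:3]@[r[0],-r[1],-r[2]]; o=d["T"][:3,3]
    return (o+r*(z-o[2])/r[2]).round(4)
def proj(f,p):
    d=np.load(f"pics/{f}.npz"); q=d["T"][:3,:3].T@(np.array(p)-d["T"][:3,3]); q=d["K"]@[q[0],-q[1],-q[2]]; return (q[:2]/q[2]).round(1)
E
python3 - <<'E'
from h import *
save("scene","s0",s=1.5);save("top","t0",s=1.5)
print(np.load("pics/s0.npz")["T"].round(3),np.load("pics/t0.npz")["T"].round(3))
print(ctrl.read_state(),ctrl.tips_ahead)
E
```

```text
pics
[[ 0.14  -0.593  0.793  1.612]
 [ 0.99   0.095 -0.104 -0.233]
 [-0.013  0.8    0.6    0.888]
 [ 0.     0.     0.     1.   ]] [[ 0.088  0.974 -0.207  0.358]
 [-0.996  0.086 -0.018 -0.107]
 [-0.     0.208  0.978  1.143]
 [ 0.     0.     0.     1.   ]]
{'time_s': 0.1, 'joints': array([ 6.39646745e+01,  7.12770417e+00,  9.46253658e+01,  3.04802270e-04,
        7.83530712e+01, -4.73221917e+00]), 'qvel': array([-0.01793548, -0.16154287, -0.17016823, -0.14308678,  0.08097149,
       -0.01967996]), 'joint_torque': array([ 4.35613892e-04, -4.18878329e+01, -3.61098397e+01,  7.75931636e-02,
        4.61611140e-02, -7.27179690e-05]), 'eef_pos': array([0.23592029, 0.60507214, 0.22454238]), 'tool_rot': array([[-9.31671076e-01,  3.63301992e-01, -8.17795376e-04],
       [ 3.63302878e-01,  9.31669606e-01, -1.66223802e-03],
       [ 1.58020711e-04, -1.84576650e-03, -9.99998284e-01]]), 'contact_force': array([-0.30708046,  0.5003585 ,  0.30486374]), 'torque': array([-0.00453284,  0.04974754, -0.00897859]), 'grasp_force': 0.0, 'gripper_width': 1.001423394963762} 0.011
```

View pics/s0.png

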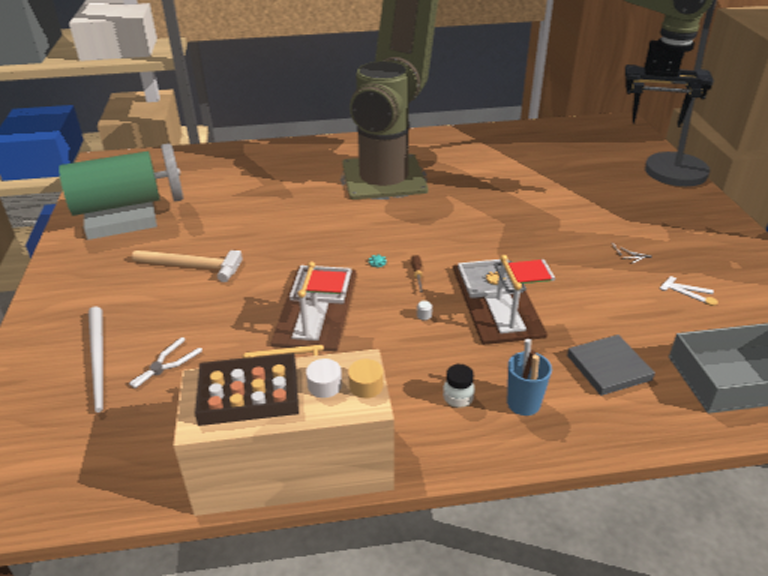

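View pics/t0.png

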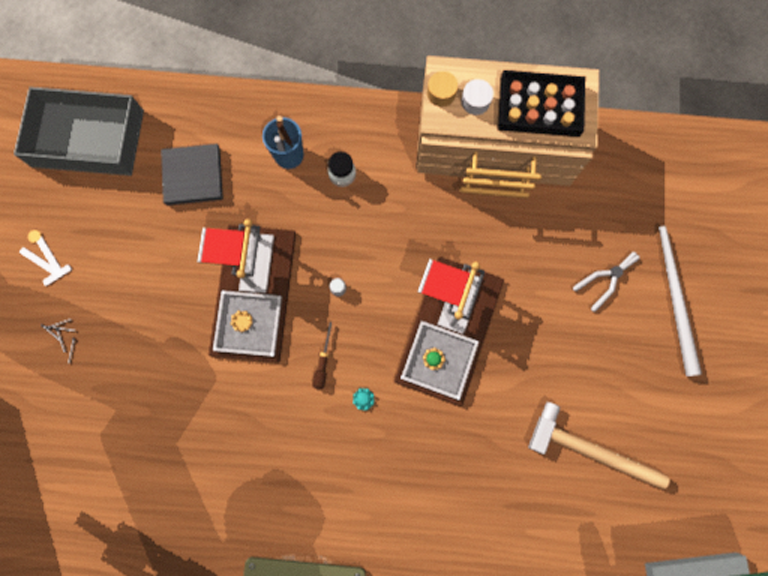

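Seen in top.png (1.5x pixels): brooch candidates are the green-stone brooch at (433,358) in the right stand's tray, the plain brass disc at (241,321) in the left stand's tray, and the loose turquoise look-alike at (364,398). I choose the right stand, whose red flag is at (446,283). In the scene view that stand is at (318,305).

```bash
python3 - <<'E'
from h import *
d=np.load("pics/t0.npz"); im=d["im"]
cv2.imwrite("pics/c0.png",cv2.resize(im[160:280,250:350,::-1],None,fx=5,fy=5,interpolation=cv2.INTER_CUBIC))
for f,z in(("t0",.115),("s0",.115)):
    im=np.load(f"pics/{f}.npz")["im"].astype(int)
    m=((im[:,:,0]>150)&(im[:,:,1]<70)&(im[:,:,2]<70)).astype(np.uint8)
    cs,_=cv2.findContours(m,0,2)
    for c in cs:
        if cv2.contourArea(c)>150:
            r=cv2.minAreaRect(c); b=cv2.boxPoints(r)
            print(f,r,[ray(f,*p,z)[:2] for p in b],"c",ray(f,*r[0],z))
im=d["im"].astype(int); m=((im[:,:,1]>im[:,:,0]+50)&(im[:,:,1]>im[:,:,2]+40)).astype(np.uint8)
for c in cv2.findContours(m,0,2)[0]:
    if cv2.contourArea(c)>10: r=cv2.minAreaRect(c); print("green",r,ray("t0",*r[0],.02))
E
```

```text
t0 ((297.1000061035156, 188.1999969482422), (24.981990814208984, 23.71708106994629), 18.434947967529297) [array([ 0.5643, -0.1563]), array([ 0.6245, -0.171 ]), array([ 0.6091, -0.2326]), array([ 0.5494, -0.2172])] c [ 0.5866 -0.1943  0.115 ]
t0 ((148.46153259277344, 163.80770874023438), (25.179048538208008, 23.566598892211914), 7.125016689300537) [array([0.5871, 0.2219]), array([0.6495, 0.2236]), array([0.6469, 0.1581]), array([0.5846, 0.1572])] c [0.6168 0.1902 0.115 ]
s0 ((353.0, 180.5), (12.73647689819336, 25.174442291259766), 84.2894058227539) [array([0.5875, 0.1583]), array([0.5869, 0.2337]), array([0.6462, 0.2166]), array([0.6464, 0.1442])] c [0.6173 0.1879 0.115 ]
green ((289.0, 239.0), (8.0, 8.0), 90.0) [ 0.4659 -0.19    0.02  ]
```

View pics/c0.png

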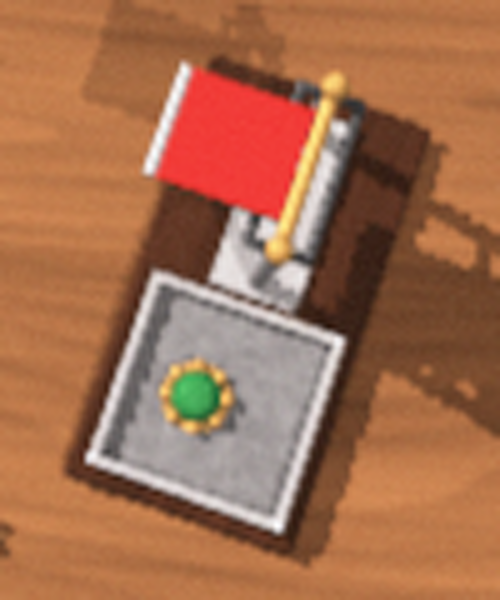

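The crop confirms it: green stone at crop (196,395), red flag at (238,140), steel edge bar from (187,65) to (151,175), and post caps at (335,83) and (278,248). Next I'll work out the stand frame and the pre-pose.

```bash
cat >> h.py <<'E'
from scipy.spatial.transform import Rotation as R
E
python3 - <<'E'
from h import *
g=lambda u,v,z: ray("t0",250+u/5,160+v/5,z)
e1,e2=g(187,65,.114),g(151,175,.114); E=(e1+e2)/2
p1,p2=g(335,83,.124),g(278,248,.124); Pp=(p1+p2)/2
print("edge",e1,e2,E,"posts",p1,p2,Pp, np.linalg.norm(p1-p2),np.linalg.norm((E-Pp)[:2]))
a=[np.degrees(np.arctan2(*(q[::-1]))) for q in((e1-e2)[:2],(p1-p2)[:2],)]; print("yaw",a)
tc=[g(*q,.022) for q in((155,272),(343,342),(282,530),(88,462))]; print("tray",np.mean(tc,0),np.degrees(np.arctan2(*(tc[1]-tc[0])[1::-1]))+90,np.degrees(np.arctan2(*(tc[0]-tc[3])[1::-1])))
print([n for n in dir(ctrl) if n[0]!='_'])
E
```

```text
edge [ 0.6244 -0.167   0.114 ] [ 0.5655 -0.153   0.114 ] [ 0.59495 -0.16     0.114  ] posts [ 0.619  -0.2416  0.124 ] [ 0.5322 -0.2182  0.124 ] [ 0.5756 -0.2299  0.124 ] 0.08989883202800801 0.07252883909177092
yaw [np.float64(-13.370577263768107), np.float64(-15.08742421747023)]
tray [ 0.4638   -0.201875  0.022   ] -15.625959993885843 -14.813044624581297
['Unreachable', 'read_state', 'tips_ahead']
```

```bash
cat >> h.py <<'E'
c,s=np.cos(np.radians(-15)),np.sin(np.radians(-15))
ys=np.array([c,s,0]); xs=np.array([s,-c,0]); zs=np.array([0,0,1.]); P=np.array([.576,-.231,.112])
zt=(xs-zs)/2**.5; Rt=np.c_[np.cross(ys,zt),ys,zt]
def tcp(x,z,y=0): return P+(x*xs+z*zs+y*ys)/1000-.011*zt
def todo():
    st=ctrl.read_state(); A=R.from_matrix(st["tool_rot"]); r=(R.from_matrix(Rt)*A.inv()).as_rotvec(True)
    d=st["eef_pos"]+.011*st["tool_rot"][:,2]-P
    print("rot",r.round(2),"tip in stand",(1000*np.array([d@xs,d@ys,d@zs])).round(1),"F",st["contact_force"].round(2),st["joints"].round(1),st["time_s"],st["eef_pos"].round(4))
    return st["eef_pos"]
E
python3 - <<'E'
from h import *
p=todo()
for q in((-105,110),(-105,-50),(-75,-50),(-70,-24),(-64.4,3.7),(-48,28),(-31,41.5),(-10,45),(5,44)): print(q,(tcp(*q)).round(4),(tcp(*q)-p).round(4))
E
```

```text
rot [-43.73 -22.26 -78.99] tip in stand [-719.5 -544.9  101.5] F [-0.31  0.5   0.3 ] [64.   7.1 94.6  0.  78.4 -4.7] 0.1 [0.2359 0.6051 0.2245]
(-105, 110) [ 0.6052 -0.1221  0.2298] [ 0.3693 -0.7271  0.0052]
(-105, -50) [ 0.6052 -0.1221  0.0698] [ 0.3693 -0.7271 -0.1548]
(-75, -50) [ 0.5974 -0.151   0.0698] [ 0.3615 -0.7561 -0.1548]
(-70, -24) [ 0.5961 -0.1559  0.0958] [ 0.3602 -0.7609 -0.1288]
(-64.4, 3.7) [ 0.5947 -0.1613  0.1235] [ 0.3588 -0.7664 -0.1011]
(-48, 28) [ 0.5904 -0.1771  0.1478] [ 0.3545 -0.7822 -0.0768]
(-31, 41.5) [ 0.586  -0.1935  0.1613] [ 0.3501 -0.7986 -0.0633]
(-10, 45) [ 0.5806 -0.2138  0.1648] [ 0.3447 -0.8189 -0.0598]
(5, 44) [ 0.5767 -0.2283  0.1638] [ 0.3408 -0.8334 -0.0608]
```

```bash
python3 -m pendant '[{"dx":0.02,"dy":-0.04,"dz":0.03,"rz":-6,"grip":1},{"dx":0.04,"dy":-0.08,"dz":0.06,"rz":-12,"grip":1},{"dx":0.06,"dy":-0.12,"dz":0.08,"rz":-18,"grip":1},{"dx":0.08,"dy":-0.16,"dz":0.08,"rz":-24,"grip":1},{"dx":0.10,"dy":-0.20,"dz":0.08,"rz":-30,"grip":1},{"dx":0.12,"dy":-0.24,"dz":0.08,"rz":-36,"grip":1},{"dx":0.15,"dy":-0.29,"dz":0.08,"rz":-42,"grip":1},{"dx":0.18,"dy":-0.33,"dz":0.08,"rz":-48,"grip":1}]'; python3 -c "
from h import *
p=todo();print(tcp(-105,110)-p)"
```

```text
rot [-43.73 -22.26 -78.99] tip in stand [-719.5 -544.9  101.5] F [-0.31  0.5   0.3 ] [64.   7.1 94.6  0.  78.4 -4.7] 0.1 [0.2359 0.6051 0.2245]
[ 0.36926884 -0.72713679  0.0052358 ]$[0]: bad value
```

```bash
python3 -m pendant '[{"rx":0,"ry":0,"rz":-6,"dx":0.02,"dy":-0.04,"dz":0.03,"grip":1},{"rx":0,"ry":0,"rz":-12,"dx":0.04,"dy":-0.08,"dz":0.06,"grip":1},{"rx":0,"ry":0,"rz":-18,"dx":0.06,"dy":-0.12,"dz":0.08,"grip":1},{"rx":0,"ry":0,"rz":-24,"dx":0.08,"dy":-0.16,"dz":0.08,"grip":1},{"rx":0,"ry":0,"rz":-30,"dx":0.10,"dy":-0.20,"dz":0.08,"grip":1},{"rx":0,"ry":0,"rz":-36,"dx":0.12,"dy":-0.24,"dz":0.08,"grip":1},{"rx":0,"ry":0,"rz":-42,"dx":0.15,"dy":-0.29,"dz":0.08,"grip":1},{"rx":0,"ry":0,"rz":-48,"dx":0.18,"dy":-0.33,"dz":0.08,"grip":1}]'; python3 -c "
from h import *
p=todo();print(tcp(-105,110)-p)"
```

```text
time_s: 0.9
eef_pos: [0.4114, 0.2804, 0.3054]
tool_rot: [[-0.35, 0.937, 0.0], [0.937, 0.35, 0.0], [0.0, 0.0, -1.0]]
contact_force: [-0.2, 1.3, 0.2]
gripper_width: 0.385
grasp_force: 0.0
rot [-45.65  -2.19 -33.63] tip in stand [-451.4 -291.4  182.4] F [-0.21  1.28  0.16] [ 28.1 -14.7 107.7   0.   87.    7.6] 0.9 [0.4114 0.2804 0.3054]
[ 0.19379778 -0.40249648 -0.07563163]
```

```bash
python3 -m pendant '[{"rx":-5.5,"ry":-0.3,"rz":-4,"dx":0.02,"dy":-0.05,"dz":0,"grip":1},{"rx":-11,"ry":-0.5,"rz":-8,"dx":0.05,"dy":-0.09,"dz":0,"grip":1},{"rx":-17,"ry":-0.8,"rz":-12.5,"dx":0.07,"dy":-0.14,"dz":0,"grip":1},{"rx":-23,"ry":-1.1,"rz":-17,"dx":0.1,"dy":-0.19,"dz":0,"grip":1},{"rx":-28.5,"ry":-1.4,"rz":-21,"dx":0.12,"dy":-0.24,"dz":0,"grip":1},{"rx":-34,"ry":-1.6,"rz":-25,"dx":0.145,"dy":-0.29,"dz":0,"grip":1},{"rx":-40,"ry":-1.9,"rz":-29.5,"dx":0.17,"dy":-0.34,"dz":0,"grip":1},{"rx":-45.5,"ry":-2.2,"rz":-33.6,"dx":0.19,"dy":-0.38,"dz":-0.02,"grip":1}]'; python3 -c "
from h import *
p=todo();print(tcp(-105,110)-p)"
```

```text
time_s: 1.7
eef_pos: [0.5904, -0.0747, 0.2946]
tool_rot: [[0.184, 0.966, -0.181], [0.683, -0.258, -0.684], [-0.707, 0.002, -0.707]]
contact_force: [-0.2, 0.3, -0.9]
gripper_width: 0.002
grasp_force: 0.0
rot [ 0.05  0.13 -0.04] tip in stand [-147.   -26.5  174.8] F [-0.24  0.34 -0.86] [  5.7   7.8  95.1 -41.7  94.8  23.8] 1.7 [ 0.5904 -0.0747  0.2946]
[ 0.01474149 -0.0473941  -0.06484492]
```

```bash
python3 -m pendant '[{"rx":0,"ry":0,"rz":0,"dx":0,"dy":-0.01,"dz":-0.03,"grip":1},{"rx":0,"ry":0,"rz":0,"dx":0,"dy":-0.02,"dz":-0.06,"grip":1},{"rx":0,"ry":0,"rz":0,"dx":0,"dy":-0.02,"dz":-0.06,"grip":1},{"rx":0,"ry":0,"rz":0,"dx":0,"dy":-0.02,"dz":-0.06,"grip":1}]'; python3 -c "
from h import *
p=todo();print(tcp(-105,110)-p,tcp(-105,-50)-p)
save('scene','s1',(160,120,320,260),4)
st=ctrl.read_state();print(proj('s1',st['eef_pos']+.011*st['tool_rot'][:,2]),proj('s1',P))"
```

```text
time_s: 2.1
eef_pos: [0.5886, -0.0931, 0.2327]
tool_rot: [[0.178, 0.967, -0.184], [0.685, -0.256, -0.682], [-0.706, -0.004, -0.708]]
contact_force: [0.8, 0.1, 0.4]
gripper_width: 0.002
grasp_force: 0.0
rot [-0.15 -0.21 -0.17] tip in stand [-128.7  -23.5  112.9] F [0.79 0.06 0.37] [  4.   10.   98.7 -41.9  89.5  26.1] 2.1 [ 0.5886 -0.0931  0.2327]
[ 0.01658017 -0.02899616 -0.00288813] [ 0.01658017 -0.02899616 -0.16288813]
[250.7 150.7] [205.  186.7]
```

View pics/s1.png

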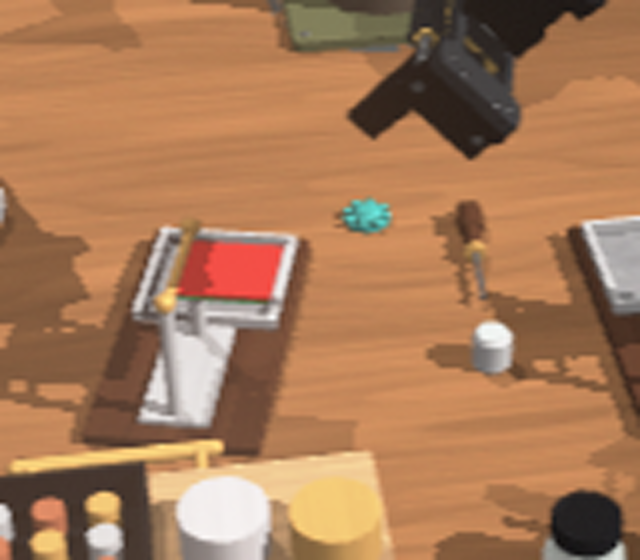

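Picture: the closed tilted fingertip is at crop (365,122), in front of and above the red flag at (232,270). The projected tip and pivot agree with the picture. Now I'll go down in front of the edge.

```bash
python3 -m pendant '[{"rx":0,"ry":0,"rz":0,"dx":0.008,"dy":-0.014,"dz":0,"grip":1},{"rx":0,"ry":0,"rz":0,"dx":0.0166,"dy":-0.029,"dz":-0.01,"grip":1},{"rx":0,"ry":0,"rz":0,"dx":0.0166,"dy":-0.029,"dz":-0.04,"grip":1},{"rx":0,"ry":0,"rz":0,"dx":0.0166,"dy":-0.029,"dz":-0.07,"grip":1},{"rx":0,"ry":0,"rz":0,"dx":0.0166,"dy":-0.029,"dz":-0.1,"grip":1},{"rx":0,"ry":0,"rz":0,"dx":0.0166,"dy":-0.029,"dz":-0.13,"grip":1},{"rx":0,"ry":0,"rz":0,"dx":0.0166,"dy":-0.029,"dz":-0.16,"grip":1},{"rx":0,"ry":0,"rz":0,"dx":0.0166,"dy":-0.029,"dz":-0.16,"grip":1}]';  python3 -m pendant '[{"rx":0,"ry":0,"rz":0,"dx":0,"dy":0,"dz":0,"grip":1},{"rx":0,"ry":0,"rz":0,"dx":0,"dy":0,"dz":0,"grip":1}]'; python3 -c "
from h import *
p=todo();print(tcp(-105,-50)-p)"
```

```text
time_s: 2.95
eef_pos: [0.6031, -0.1229, 0.0683]
tool_rot: [[0.175, 0.966, -0.188], [0.686, -0.257, -0.681], [-0.706, -0.01, -0.708]]
contact_force: [-0.6, 0.8, -0.1]
gripper_width: 0.008
grasp_force: 0.0
time_s: 3.15
eef_pos: [0.6072, -0.1225, 0.0752]
tool_rot: [[0.182, 0.967, -0.18], [0.685, -0.256, -0.682], [-0.705, 0.001, -0.709]]
contact_force: [-0.0, 0.4, 0.1]
gripper_width: 0.003
grasp_force: 0.0
rot [-0.15  0.11 -0.18] tip in stand [-105.2    2.1  -44.6] F [-0.01  0.35  0.09] [  1.4  21.7 101.2 -44.   77.2  34.3] 3.15 [ 0.6072 -0.1225  0.0752]
[-0.00205407  0.0004153  -0.00542809]
```

```bash
python3 -m pendant '[{"rx":0,"ry":0,"rz":0,"dx":-0.003,"dy":-0.007,"dz":-0.005,"grip":1},{"rx":0,"ry":0,"rz":0,"dx":-0.005,"dy":-0.014,"dz":-0.005,"grip":1},{"rx":0,"ry":0,"rz":0,"dx":-0.008,"dy":-0.022,"dz":-0.005,"grip":1},{"rx":0,"ry":0,"rz":0,"dx":-0.01,"dy":-0.029,"dz":-0.005,"grip":1},{"rx":0,"ry":0,"rz":0,"dx":-0.01,"dy":-0.029,"dz":-0.005,"grip":1},{"rx":0,"ry":0,"rz":0,"dx":-0.01,"dy":-0.029,"dz":-0.005,"grip":1}]'; python3 -c "
from h import *
p=todo();save('scene','s2',(170,130,290,240),5)
for q in((-70,-24),(-64.4,3.7),(-48,28),(-31,41.5),(-10,45),(5,44)): print(q,(tcp(*q)-p).round(4))"
```

```text
time_s: 3.75
eef_pos: [0.5955, -0.1514, 0.068]
tool_rot: [[0.18, 0.967, -0.182], [0.686, -0.256, -0.681], [-0.705, -0.002, -0.709]]
contact_force: [-0.4, 1.3, -0.2]
gripper_width: 0.007
grasp_force: 0.0
rot [-0.18 -0.09 -0.16] tip in stand [-74.2  -1.8 -51.8] F [-0.45  1.28 -0.17] [ -1.2  20.9 103.1 -45.1  75.1  33.4] 3.75 [ 0.5955 -0.1514  0.068 ]
(-70, -24) [ 0.0007 -0.0045  0.0277]
(-64.4, 3.7) [-0.0008 -0.0099  0.0554]
(-48, 28) [-0.005  -0.0258  0.0797]
(-31, 41.5) [-0.0094 -0.0422  0.0932]
(-10, 45) [-0.0149 -0.0625  0.0967]
(5, 44) [-0.0188 -0.077   0.0957]
```

View pics/s2.png

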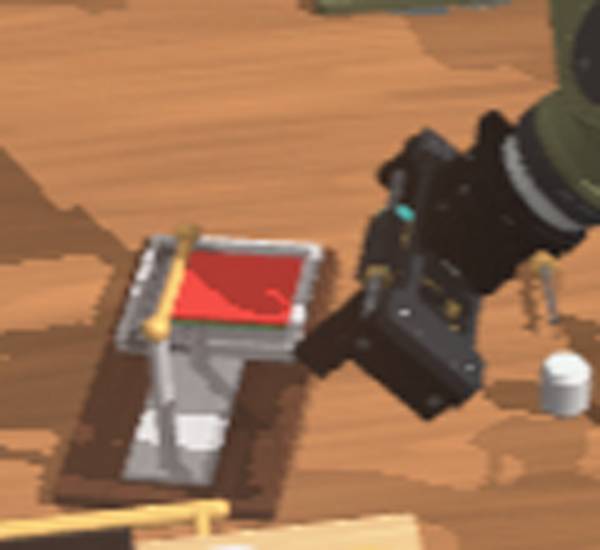

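The picture shows the fingertip at (315,355), just in front of and below the flag's edge at (300,310), with nothing else near it. Lifting now, slowly.

```bash
python3 -m pendant '[{"rx":0,"ry":0,"rz":0,"dx":0,"dy":-0.001,"dz":0.008,"grip":1},{"rx":0,"ry":0,"rz":0,"dx":0,"dy":-0.002,"dz":0.016,"grip":1},{"rx":0,"ry":0,"rz":0,"dx":0.001,"dy":-0.003,"dz":0.021,"grip":1},{"rx":0,"ry":0,"rz":0,"dx":0.001,"dy":-0.004,"dz":0.025,"grip":1},{"rx":0,"ry":0,"rz":0,"dx":0.001,"dy":-0.0045,"dz":0.028,"grip":1},{"rx":0,"ry":0,"rz":0,"dx":0.0005,"dy":-0.005,"dz":0.031,"grip":1},{"rx":0,"ry":0,"rz":0,"dx":0.0005,"dy":-0.0055,"dz":0.034,"grip":1},{"rx":0,"ry":0,"rz":0,"dx":0,"dy":-0.006,"dz":0.037,"grip":1}]'; python3 -c "
from h import *
p=todo()
for q in((-70,-24),(-64.4,3.7),(-48,28),(-31,41.5),(-10,45),(5,44)): print(q,(tcp(*q)-p).round(4))"
```

```text
time_s: 4.6
eef_pos: [0.5955, -0.157, 0.1049]
tool_rot: [[0.179, 0.967, -0.182], [0.686, -0.256, -0.681], [-0.705, -0.003, -0.709]]
contact_force: [-0.5, -0.1, -0.6]
gripper_width: 0.006
grasp_force: 0.2
rot [-0.18 -0.12 -0.19] tip in stand [-68.7  -0.3 -14.9] F [-0.5  -0.15 -0.6 ] [ -1.7  18.  102.7 -44.8  77.2  30.6] 4.6 [ 0.5955 -0.157   0.1049]
(-70, -24) [ 0.0007  0.0012 -0.0091]
(-64.4, 3.7) [-0.0008 -0.0042  0.0186]
(-48, 28) [-0.005  -0.0201  0.0429]
(-31, 41.5) [-0.0094 -0.0365  0.0564]
(-10, 45) [-0.0149 -0.0568  0.0599]
(5, 44) [-0.0187 -0.0713  0.0589]
```

Contact is light. I'll keep following the arc.

```bash
python3 -m pendant '[{"rx":0,"ry":0,"rz":0,"dx":0,"dy":-0.0007,"dz":0.003,"grip":1},{"rx":0,"ry":0,"rz":0,"dx":0,"dy":-0.0014,"dz":0.006,"grip":1},{"rx":0,"ry":0,"rz":0,"dx":-0.0003,"dy":-0.002,"dz":0.009,"grip":1},{"rx":0,"ry":0,"rz":0,"dx":-0.0005,"dy":-0.0027,"dz":0.012,"grip":1},{"rx":0,"ry":0,"rz":0,"dx":-0.0007,"dy":-0.0034,"dz":0.015,"grip":1},{"rx":0,"ry":0,"rz":0,"dx":-0.0008,"dy":-0.0042,"dz":0.018,"grip":1},{"rx":0,"ry":0,"rz":0,"dx":-0.001,"dy":-0.0055,"dz":0.021,"grip":1},{"rx":0,"ry":0,"rz":0,"dx":-0.0015,"dy":-0.007,"dz":0.024,"grip":1}]'; python3 -c "
from h import *
p=todo();save('scene','s3',(170,130,290,240),5)
for q in((-64.4,3.7),(-48,28),(-31,41.5),(-10,45),(5,44)): print(q,(tcp(*q)-p).round(4))"
```

```text
time_s: 5.4
eef_pos: [0.5941, -0.1641, 0.1292]
tool_rot: [[0.18, 0.967, -0.182], [0.686, -0.256, -0.682], [-0.705, -0.002, -0.709]]
contact_force: [0.0, -0.2, 0.6]
gripper_width: 0.004
grasp_force: 0.2
rot [-0.17 -0.1  -0.19] tip in stand [-61.5   0.2   9.4] F [ 0.01 -0.25  0.61] [ -2.3  16.  102.4 -44.7  78.3  28.6] 5.4 [ 0.5941 -0.1641  0.1292]
(-64.4, 3.7) [ 0.0006  0.0028 -0.0057]
(-48, 28) [-0.0037 -0.013   0.0186]
(-31, 41.5) [-0.0081 -0.0294  0.0321]
(-10, 45) [-0.0135 -0.0497  0.0356]
(5, 44) [-0.0174 -0.0642  0.0346]
```

View pics/s3.png

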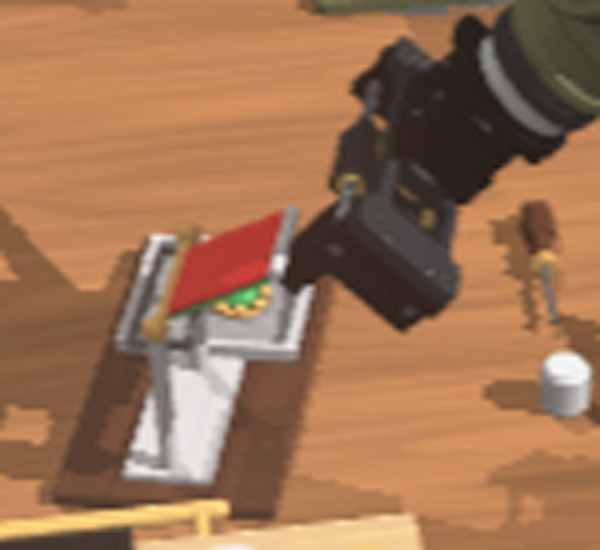

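The flag is up about 27°, its edge at (290,215) resting on the finger at (300,260), and the stand has not moved. Continuing.

```bash
python3 -m pendant '[{"rx":0,"ry":0,"rz":0,"dx":-0.0005,"dy":-0.0018,"dz":0.003,"grip":1},{"rx":0,"ry":0,"rz":0,"dx":-0.001,"dy":-0.0037,"dz":0.006,"grip":1},{"rx":0,"ry":0,"rz":0,"dx":-0.0016,"dy":-0.0057,"dz":0.009,"grip":1},{"rx":0,"ry":0,"rz":0,"dx":-0.0022,"dy":-0.0077,"dz":0.012,"grip":1},{"rx":0,"ry":0,"rz":0,"dx":-0.0029,"dy":-0.01,"dz":0.0152,"grip":1},{"rx":0,"ry":0,"rz":0,"dx":-0.0037,"dy":-0.013,"dz":0.0186,"grip":1},{"rx":0,"ry":0,"rz":0,"dx":-0.0045,"dy":-0.016,"dz":0.0215,"grip":1},{"rx":0,"ry":0,"rz":0,"dx":-0.0053,"dy":-0.019,"dz":0.0242,"grip":1}]'; python3 -c "
from h import *
todo()"
python3 -m pendant '[{"rx":0,"ry":0,"rz":0,"dx":-0.0008,"dy":-0.003,"dz":0.0024,"grip":1},{"rx":0,"ry":0,"rz":0,"dx":-0.0016,"dy":-0.006,"dz":0.0046,"grip":1},{"rx":0,"ry":0,"rz":0,"dx":-0.0024,"dy":-0.009,"dz":0.0066,"grip":1},{"rx":0,"ry":0,"rz":0,"dx":-0.0031,"dy":-0.0115,"dz":0.0082,"grip":1},{"rx":0,"ry":0,"rz":0,"dx":-0.0038,"dy":-0.014,"dz":0.0092,"grip":1},{"rx":0,"ry":0,"rz":0,"dx":-0.0044,"dy":-0.0165,"dz":0.01,"grip":1}]'; python3 -c "
from h import *
p=todo();save('scene','s4',(170,130,290,240),5)
for q in((-31,41.5),(-20,44),(-10,45),(0,45),(5,44),(10,43)): print(q,(tcp(*q)-p).round(4))"
```

```text
time_s: 6.25
eef_pos: [0.5888, -0.1833, 0.1535]
tool_rot: [[0.18, 0.967, -0.182], [0.686, -0.256, -0.681], [-0.705, -0.002, -0.709]]
contact_force: [0.9, 0.6, -0.7]
gripper_width: 0.004
grasp_force: 0.2
rot [-0.17 -0.09 -0.19] tip in stand [-41.6  -0.   33.7] F [ 0.91  0.63 -0.67] [ -4.1  13.7 102.6 -44.9  78.8  26. ] 6.25 [ 0.5888 -0.1833  0.1535]
time_s: 6.85
eef_pos: [0.5843, -0.1998, 0.1632]
tool_rot: [[0.18, 0.967, -0.182], [0.686, -0.256, -0.682], [-0.705, -0.002, -0.709]]
contact_force: [-0.3, -0.1, -0.1]
gripper_width: 0.004
grasp_force: 0.1
rot [-0.17 -0.1  -0.18] tip in stand [-24.6  -0.   43.4] F [-0.32 -0.07 -0.11] [ -5.6  12.5 103.  -45.3  78.4  24.4] 6.85 [ 0.5843 -0.1998  0.1632]
(-31, 41.5) [ 0.0017  0.0062 -0.002 ]
(-20, 44) [-0.0011 -0.0044  0.0005]
(-10, 45) [-0.0037 -0.0141  0.0015]
(0, 45) [-0.0063 -0.0237  0.0015]
(5, 44) [-0.0076 -0.0286  0.0005]
(10, 43) [-0.0089 -0.0334 -0.0005]
```

View pics/s4.png

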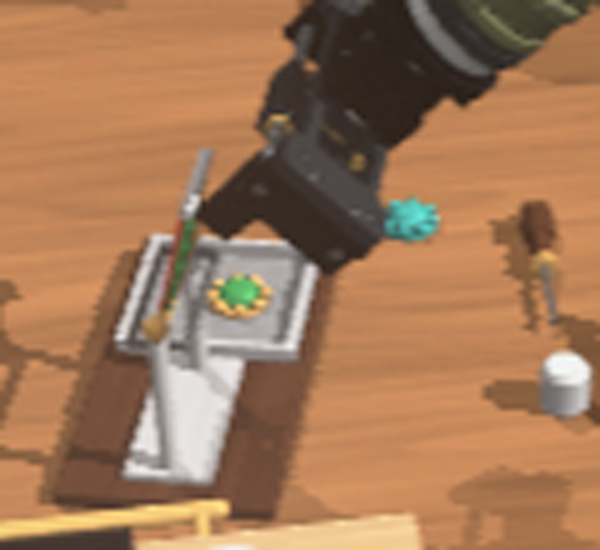

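The flag stands near 72°, its edge bar at (198,180), and the fingertip at (215,220) is on its underside. I'll ease it over slowly.

```bash
python3 -m pendant '[{"rx":0,"ry":0,"rz":0,"dx":-0.0005,"dy":-0.002,"dz":0.0004,"grip":1},{"rx":0,"ry":0,"rz":0,"dx":-0.001,"dy":-0.004,"dz":0.0006,"grip":1},{"rx":0,"ry":0,"rz":0,"dx":-0.0015,"dy":-0.006,"dz":0.0008,"grip":1},{"rx":0,"ry":0,"rz":0,"dx":-0.002,"dy":-0.008,"dz":0.001,"grip":1},{"rx":0,"ry":0,"rz":0,"dx":-0.0026,"dy":-0.01,"dz":0.0012,"grip":1},{"rx":0,"ry":0,"rz":0,"dx":-0.003,"dy":-0.0115,"dz":0.0014,"grip":1},{"rx":0,"ry":0,"rz":0,"dx":-0.0034,"dy":-0.013,"dz":0.0015,"grip":1},{"rx":0,"ry":0,"rz":0,"dx":-0.0038,"dy":-0.0145,"dz":0.0015,"grip":1}]'
python3 -m pendant '[{"rx":0,"ry":0,"rz":0,"dx":-0.0004,"dy":-0.0015,"dz":0,"grip":1},{"rx":0,"ry":0,"rz":0,"dx":-0.0008,"dy":-0.003,"dz":0,"grip":1},{"rx":0,"ry":0,"rz":0,"dx":-0.0012,"dy":-0.0045,"dz":0,"grip":1},{"rx":0,"ry":0,"rz":0,"dx":-0.0016,"dy":-0.006,"dz":0,"grip":1},{"rx":0,"ry":0,"rz":0,"dx":-0.002,"dy":-0.0075,"dz":0,"grip":1},{"rx":0,"ry":0,"rz":0,"dx":-0.0024,"dy":-0.009,"dz":0,"grip":1},{"rx":0,"ry":0,"rz":0,"dx":-0.0028,"dy":-0.0105,"dz":0,"grip":1},{"rx":0,"ry":0,"rz":0,"dx":-0.0032,"dy":-0.012,"dz":0,"grip":1}]'; python3 -c "
from h import *
p=todo();save('scene','s5',(170,130,290,240),5)"
```

```text
time_s: 7.7
eef_pos: [0.5806, -0.2142, 0.1646]
tool_rot: [[0.18, 0.967, -0.182], [0.686, -0.256, -0.681], [-0.705, -0.002, -0.709]]
contact_force: [-0.1, 0.6, -0.2]
gripper_width: 0.003
grasp_force: 0.0
time_s: 8.5
eef_pos: [0.5774, -0.2262, 0.1646]
tool_rot: [[0.18, 0.967, -0.182], [0.686, -0.256, -0.681], [-0.705, -0.003, -0.709]]
contact_force: [-0.3, 0.0, -0.2]
gripper_width: 0.005
grasp_force: 0.0
rot [-0.17 -0.1  -0.18] tip in stand [ 2.8  0.1 44.8] F [-0.3   0.02 -0.21] [ -8.   11.7 103.8 -46.   76.8  22.8] 8.5 [ 0.5774 -0.2262  0.1646]
```

View pics/s5.png

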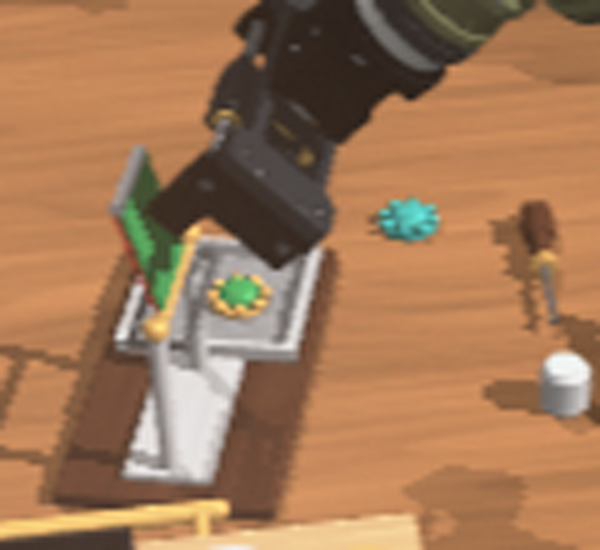

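The flag is past upright, its edge bar at (128,180), and is falling away with the green face showing and the finger clear of it. Letting it settle, then backing off up and to the front.

```bash
python3 -m pendant '[{"rx":0,"ry":0,"rz":0,"dx":0,"dy":0,"dz":0,"grip":1},{"rx":0,"ry":0,"rz":0,"dx":0,"dy":0,"dz":0,"grip":1},{"rx":0,"ry":0,"rz":0,"dx":0,"dy":0,"dz":0,"grip":1},{"rx":0,"ry":0,"rz":0,"dx":0,"dy":0,"dz":0,"grip":1},{"rx":0,"ry":0,"rz":0,"dx":0,"dy":0,"dz":0,"grip":1},{"rx":0,"ry":0,"rz":0,"dx":0,"dy":0,"dz":0,"grip":1}]'
python3 -m pendant '[{"rx":0,"ry":0,"rz":0,"dx":0,"dy":0.01,"dz":0.02,"grip":1},{"rx":0,"ry":0,"rz":0,"dx":0,"dy":0.03,"dz":0.04,"grip":1},{"rx":0,"ry":0,"rz":0,"dx":-0.02,"dy":0.05,"dz":0.06,"grip":1},{"rx":0,"ry":0,"rz":0,"dx":-0.04,"dy":0.07,"dz":0.08,"grip":1},{"rx":0,"ry":0,"rz":0,"dx":-0.06,"dy":0.09,"dz":0.1,"grip":1},{"rx":0,"ry":0,"rz":0,"dx":-0.08,"dy":0.11,"dz":0.12,"grip":1},{"rx":0,"ry":0,"rz":0,"dx":-0.09,"dy":0.12,"dz":0.13,"grip":1},{"rx":0,"ry":0,"rz":0,"dx":-0.09,"dy":0.12,"dz":0.13,"grip":1}]'
python3 -m pendant '[{"rx":0,"ry":0,"rz":0,"dx":0,"dy":0,"dz":0,"grip":1},{"rx":0,"ry":0,"rz":0,"dx":0,"dy":0,"dz":0,"grip":1},{"rx":0,"ry":0,"rz":0,"dx":0,"dy":0,"dz":0,"grip":1},{"rx":0,"ry":0,"rz":0,"dx":0,"dy":0,"dz":0,"grip":1}]'
python3 -c "
from h import *
p=todo();save('scene','s6',(150,110,400,280),3)"
```

```text
time_s: 9.15
eef_pos: [0.5774, -0.226, 0.1646]
tool_rot: [[0.18, 0.967, -0.182], [0.686, -0.256, -0.681], [-0.705, -0.002, -0.709]]
contact_force: [0.2, -0.2, -0.4]
gripper_width: 0.005
grasp_force: 0.0
time_s: 9.95
eef_pos: [0.4877, -0.1052, 0.2964]
tool_rot: [[0.181, 0.967, -0.178], [0.686, -0.254, -0.682], [-0.705, 0.001, -0.71]]
contact_force: [0.3, 1.0, 0.0]
gripper_width: 0.004
grasp_force: 0.0
time_s: 10.35
eef_pos: [0.4874, -0.1065, 0.2937]
tool_rot: [[0.179, 0.967, -0.184], [0.686, -0.256, -0.681], [-0.706, -0.004, -0.708]]
contact_force: [0.2, -0.3, 1.2]
gripper_width: 0.002
grasp_force: 0.0
rot [-0.17 -0.2  -0.14] tip in stand [ -89.5 -117.8  173.9] F [ 0.25 -0.3   1.16] [  3.3  -5.6 108.8 -42.1  93.2  21.9] 10.35 [ 0.4874 -0.1065  0.2937]
```

View pics/s6.png

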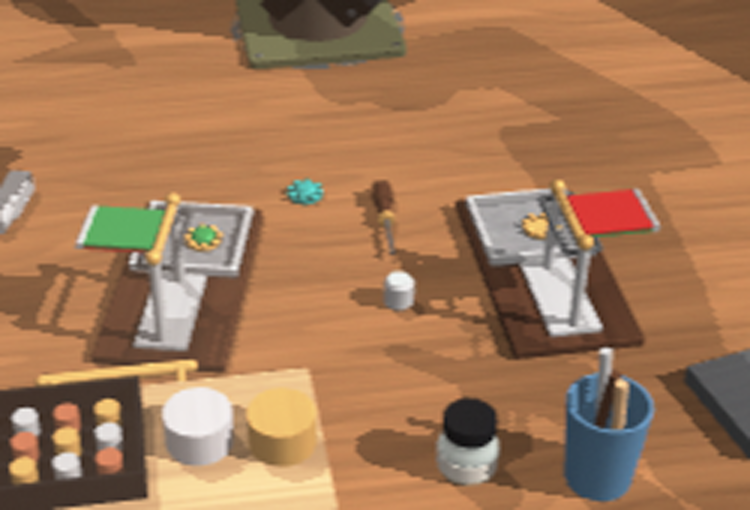

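The flag lies flat showing green at (122,228). The other flag is still red at (612,212), and everything else looks undisturbed. Handing in.

```bash
python3 -c "
from workcell import ticket
print(ticket.close_job())"
```

```text
the job is handed in; nothing more can be done
None
```

The finished brooch's flag was pushed gently over and lies flat showing green; the last picture shows the other flag still red and nothing else disturbed, and the job was handed in at about 10 s of the 38 s allowed.

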